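# Set the sprung length stop of the tube-cutting jig to its middle notch

## Task

Set the sprung length stop of the tube-cutting jig to its middle notch: with a fingertip push the yellow tab away from you until the stop pin drops, then push the red pad back past the first ratchet tooth (not as far as the second) and let it go, so that it springs back and catches on the pin. Only push, from the front: do not grip or reach behind the tab or the pad, do not touch the black knob of the pin, and leave the loose things round the jig where they lie.

Things in the scene. Friction and masses are not known exactly. Their poses are not given: they have to be found in the camera images.
- jig: the tube-cutting jig, fixed to the bench: aluminium base plate 205 x 140 x 12 mm. Origin on its underside; x runs along the slide, away from the robot side (the pushing direction), y to the left, z up. The plate spans x -100..105, y -55..85 mm.
- bridge_top (a point): centre of the top of the dark bridge that stands fixed over the slide, 50 mm above the bench at jig x 45, y 0 mm, spanning jig x 36..54, y -46..35. A steel trough with a saw guide runs along the jig's left side (y 50..82, up to 42 mm high, guide at x -99..-78). Beyond the jig to the back right hangs a bench lamp: head over world x 0.61..0.88, y -0.21..0.11 m, from 0.31 m up; keep the wrist clear.
- push_face (a point): centre of the front face of the red push pad of the sprung length stop; moves with the slide. The face is 92 mm wide (jig y) by 40 mm high, upright, looks along jig -x; the point is 42 mm above the bench, the pad spans heights 22..62 mm. Behind the pad is a grey sloping back.
- pad_back (a point): middle of the grey sloping back of the red pad (the back reaches 50 mm behind the push face); not to be touched. A spring drives the pad forward (jig -x) with 4 N at rest, rising 0.08 N per mm; a tooth adds a few N while it lifts the pin. Let go, it springs back within half a second.
- length_stop (a joint): travel of the length stop along jig +x, m: 0 fully forward, end 0.060. With the pin down: the first tooth is past the pin by 0.027; let go from there it rests at about 0.026 (middle notch). From 0.031 the second tooth lifts the pin; pushed past about 0.046 it would catch at 0.050 (long notch), not to be undone by pushing. With the pin parked it returns to 0.
- stop_pin (a joint): drop of the upright sprung stop pin in the bridge, m: 0 = parked up, propped by the park arm; 0.012 = fully down. It is forced up by up to 10 mm while a tooth passes under it.
- knob_top (a point): centre of the top of the black round knob on the stop pin, 24 mm across, 14 mm high, at jig x 45, y 0 mm; 82 mm above the bench when parked, 70 mm when down. Not to be touched.
- park_arm (a joint): angle of the brass park arm, rad: it starts at 0 to 0.06 under the knob and turns clockwise seen from above, up to 0.6, about an upright pivot at jig x 45, y -34 mm. From about 0.2 on it has cleared the knob and the pin drops; it stays where it is left. Light: under 1 N at the tab.
- tab_face (a point): centre of the front face of the upright yellow tab at the free end of the park arm, 93 mm from the pivot; moves with the arm. The face is 26 mm wide, upright, spans heights 60..94 mm (point at 79 mm) and looks along jig -x when the arm is at 0. Push it along jig +x by 20 to 45 mm. The tab's back slopes; do not touch it.
- wax_block: loose blue wax block 33 x 30 x 26 mm on the bench right of the jig; origin under its centre. Leave alone.
- loupe: loose folding loupe, black and white, 24 x 60 x 12 mm, on the bench right of the jig; origin under its centre. Leave alone.
- ring_clamp: loose grey ring clamp 34 x 57 x 52 mm on the bench left of the jig; origin under its centre. Leave alone.
- pin_vice: loose brass pin vice, a rod 93 mm long, 9 mm thick, on the bench left of the jig; origin under its centre. Leave alone.

How it is judged (in metres and radians):
On the way, in this order (a step that is already met when the one before it is completed fails the run):
1. the park arm has been swung clear and the stop pin has dropped, with the length stop still forward (value of joint stop_pin above 0.01 m and value of joint park_arm above 0.15 rad and value of joint length_stop below 0.006 m), for 0.1 s.
2. the fingers have pushed the length stop past the first tooth (value of joint length_stop between 0.0275 and 0.048 m and contact force between the fingers and length_stop_c2 above 1 N), for 0.02 s.
3. let go, the length stop has come back and rests on the pin in the middle notch (value of joint length_stop between 0.0235 and 0.0285 m and value of joint stop_pin above 0.009 m and contact force between the fingers and length_stop_c2 below 0.1 N), for 0.2 s.
At the end, for the whole second after the job is handed in: The length stop rests in the middle notch (travel 0.0235 to 0.0285 m), still, with the stop pin down (more than 0.009 m) and the park arm clear (more than 0.15 rad); the four loose things lie within 12 mm of where they were (value of joint length_stop between 0.0235 and 0.0285 m and value of joint stop_pin above 0.009 m and value of joint park_arm above 0.15 rad and velocity of joint length_stop between -0.005 and 0.005 m/s and distance of each of wax_block, loupe, ring_clamp, pin_vice from where it was at the start of the episode below 0.012 m); the robot touches nothing.
It fails at once if the knob of the stop pin is touched (over 1 N) (contact force between the fingers and stop_pin_c1 above 1 N).
It fails at once if the red pad is gripped or pushed from behind (over 2 N on its sloping back) (contact force between the fingers and length_stop_c3 above 2 N).
It fails at once if the yellow tab is gripped or pushed from behind (over 2 N on its sloping back) (contact force between the fingers and park_arm_c4 above 2 N).
It fails at once if a loose thing beside the jig is moved by more than 12 mm or lifted (distance of any of wax_block, loupe, ring_clamp, pin_vice from where it was at the start of the episode above 0.012 m).
It also fails if it takes over 42 s, if anything falls off the work surface, if the arm or the gripper's body presses on something with over 40 N, if the wrist force passes 120 N, or if a joint passes its speed limit or range.

## Robot

A 6-joint arm with a two-finger parallel gripper is mounted at the origin on a cart in front of the work surface, level with it; the furniture and walls round the work are solid. World frame = base frame: x ahead of the robot, y to its left, z up, the work surface at z = 0. Lengths are in mm, angles in degrees, forces in N, time in s.
With the tool pointing down it reaches from about 350 to 850 mm from the base axis. Payload 8.1 kg.
Tool frame: the origin (TCP) lies midway between the tips of the shut fingers; the grasp point (between the pads) lies 19 mm behind it; z points along the fingers, y is the line along which they close (so a half turn about z gives the same grasp; the last joint's range is limited). The gripper opens to 85 mm and grips with 20 to 120 N. Pads are 22 mm wide; open, the fingers measure 114 mm over their backs; the gripper's body (76 mm by 85 mm) begins 54 mm behind the grasp point. The pads swing forward as they close: fully open they stand 13 mm farther back than shut.
Start: joints at [-75.94, 7.471, 85.268, -0, 87.261, -4.893], TCP at [194.9, -567.467, 231.292] pointing down, gripper open.
Joint ranges: [-169.43, 169.43], [-51.17, 129.36], [1.28, 143.12], [-76.62, 256.62], [0, 156.53], [-152.29, 152.29]. Speed limits (degrees/s): [136.94, 136.94, 159.86, 180, 180, 180].

## Interface

Orientations are given as [roll, pitch, yaw] about the fixed x, y, z axes, in that order (R = Rz(yaw) Ry(pitch) Rx(roll)).
In Python, from bench import r gives the robot as it stands. The module is installed in compiled form; this text tells all that it offers.
- The arm moves only by the tool jog_arm, never from a script. Its argument "rows" is a list of rows, each a list of 2 entries, a list of its own where there are three numbers: the shift along the tool's x, y, z in mm, then the turn, a rotation vector about the tool's x, y, z in rad. A call has 1 to 10 rows; each row is the pose to reach, as a shift and turn from the pose commanded when the call began, along the tool's axes at that moment; what a row does not reach only later rows make up. A row lasts 1/10 s, in which the tool goes at most 50 mm and 8.59 degrees, less where a joint would pass 70% of its speed; a pose out of reach is approached as far as the arm can. A call with a gripper value outside its range is refused whole. "grip" is the finger opening in mm, from 0 to 85.4, set as the call begins (left out, the last holds). The fingers move at their own pace and stop on an object; "force" is the grip in N (left out, the last holds). Time passes only in rows, so rows that repeat a pose let the fingers close. It gives the time, the measured TCP pose, the force, the opening and the grip force at its end, in the units of the state.
- r.sense(): the state, without advancing time (a new reading comes with each control period).
- r.snapshot(name): name is "scene" or "top"; returns (picture, depth): 480x640x3 uint8, blue, green, red; 480x640 float32, mm along the optical axis (not along the pixel's ray), 0 where there is no reading.
- r.camera_params(name): a dict with "fx", "fy", "cx", "cy" (pixels), "dist_coeffs" ([k1, k2, p1, p2, k3] as OpenCV has them; the pictures are not rectified), "pose" (4x4, takes a point from camera to world coordinates). Camera axes: x right, y down, z forward; pixel columns grow to the right and rows downward; lengths in mm; the calibration is good to about 2 mm. A picture is of the moment at which its call begins. camera_params takes no time and is no camera call.
- r.hand_in(): hands the job in; it is judged then, once.
The state is a dict: "time": time; "joint_pos": joint angles; "qd": joint speeds; "joint_efforts": joint torques, N m; "tool_pos": TCP position; "tcp_rot": TCP orientation; "ft_force": force on the tool from outside, world axes, zero at the start; "wrist_torque": the same for the moment, N m; "finger_gap": finger opening in mm; "grip_force": force on a finger pad.
Only numpy, scipy, OpenCV 4.12 (cv2) and the standard library are available. Lean on these libraries where they do the work, as an engineer would, in place of code of your own. Each camera call takes 0.05 s, during which the arm holds its last target. There are 200 camera calls.

## Working session

There is one attempt and no reset: what is moved stays moved. The work goes in short steps, Python scripts to look and compute and a tool call to move; the robot and the scene stay as the last step left them, time stands still between calls to the robot, and variables do not carry over. Pictures are saved under pics/ and viewed, at most 10 in all, crops included, and the job is handed in when it is done.

Besides the shell and the picture viewer there is one more tool, called after "Emit:" as name(argument=value, ...), one argument or row to a line, values as JSON. jog_arm: Moves the arm, as the interface text tells. Its arguments: {"type":"object","properties":{"rows":{"type":"array"},"grip":{"type":"number"},"force":{"type":"number"}},"required":["rows"]}

```bash
mkdir -p pics; cat > h.py <<'E'
import numpy as np, cv2
from bench import r
def cloud(n):
    p,d=r.snapshot(n); c=r.camera_params(n)
    K=np.array([[c['fx'],0,c['cx']],[0,c['fy'],c['cy']],[0,0,1]]); 
    u,v=np.meshgrid(np.arange(640.),np.arange(480.))
    q=cv2.undistortPoints(np.stack([u,v],-1).reshape(-1,1,2),K,np.array(c['dist_coeffs'])).reshape(480,640,2)
    P=np.dstack([q[...,0]*d,q[...,1]*d,d]); T=np.array(c['pose'])
    W=P@T[:3,:3].T+T[:3,3]; W[d<=0]=np.nan
    return p,W
E
python3 - <<'E'
from h import *
for n in('scene','top'):
    p,W=cloud(n); cv2.imwrite(f'pics/{n}0.png',p); np.save(n+'0.npy',W)
    print(np.array(r.camera_params(n)['pose']).round(2))
s=r.sense();print(s['time'],s['tool_pos'],s['tcp_rot'],s['finger_gap'])
E
```

```text
[[ 8.5000e-01 -3.9000e-01  3.5000e-01  2.1993e+02]
 [-5.2000e-01 -6.5000e-01  5.6000e-01 -2.8354e+02]
 [ 1.0000e-02 -6.6000e-01 -7.6000e-01  7.2661e+02]
 [ 0.0000e+00  0.0000e+00  0.0000e+00  1.0000e+00]]
[[-0.0000e+00 -1.0000e+00  9.0000e-02  4.3134e+02]
 [-1.0000e+00  1.0000e-02  0.0000e+00  1.8005e+02]
 [-0.0000e+00 -9.0000e-02 -1.0000e+00  9.2502e+02]
 [ 0.0000e+00  0.0000e+00  0.0000e+00  1.0000e+00]]
0.1 [ 194.78337788 -566.94594742  230.29629928] [-1.79898577e+02 -1.01351489e-02  1.89522574e+01] 85.55366372530628
```

View pics/scene0.png

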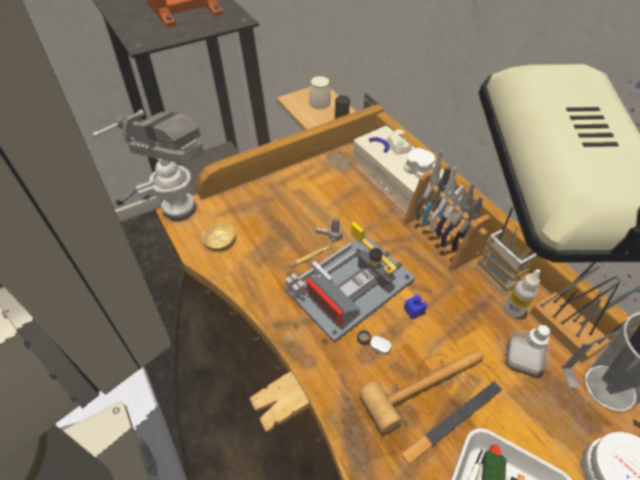

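View pics/top0.png

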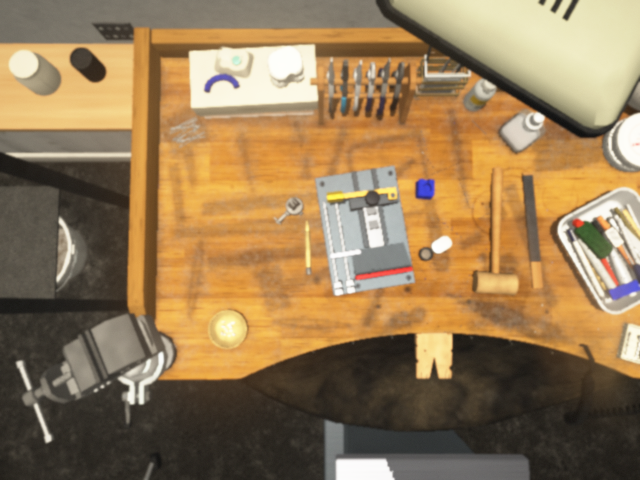

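```bash
python3 - <<'E'
import numpy as np,cv2
p=cv2.imread('pics/top0.png');W=np.load('top0.npy')
c=p[150:310,300:460];cv2.imwrite('pics/c1.png',cv2.resize(c,None,fx=3.7,fy=3.7,interpolation=cv2.INTER_CUBIC))
hsv=cv2.cvtColor(p,cv2.COLOR_BGR2HSV).astype(int)
roi=np.zeros((480,640),bool);roi[160:300,312:418]=1
Z=W[...,2]
def rep(n,m):
    q=W[m];print(n,m.sum(),q.min(0).round(0),q.max(0).round(0),q.mean(0).round(1))
    b=cv2.minAreaRect(q[:,:2].astype(np.float32));print('  ',b, cv2.boxPoints(b).round(0).tolist())
rep('plate',roi&(Z>7)&(hsv[...,1]<90))
red=roi&((hsv[...,0]<6)|(hsv[...,0]>174))&(hsv[...,1]>150)&(Z>15);rep('red',red);rep('redtop',red&(Z>55))
yel=roi&(hsv[...,0]>18)&(hsv[...,0]<35)&(hsv[...,1]>130)&(Z>30);rep('yel',yel);rep('tab',yel&(Z>78))
kn=roi&(Z>74)&(hsv[...,2]<80);rep('knob',kn)
p=cv2.imread('pics/scene0.png');W=np.load('scene0.npy');Z=W[...,2]
hsv=cv2.cvtColor(p,cv2.COLOR_BGR2HSV).astype(int);roi[:]=0;roi[210:345,280:415]=1
red=roi&((hsv[...,0]<6)|(hsv[...,0]>174))&(hsv[...,1]>150)&(Z>15);rep('Sred',red)
yel=roi&(hsv[...,0]>18)&(hsv[...,0]<35)&(hsv[...,1]>130)&(Z>55);rep('Syel',yel)
rep('Stab',yel&(Z>75))
cv2.imwrite('pics/c2.png',cv2.resize(p[210:345,280:420],None,fx=4.2,fy=4.2,interpolation=cv2.INTER_CUBIC))
E
```

```text
plate 8845 [420.  18.   7.] [641. 193.  85.] [528.2 110.9  23.1]
   ((534.01953125, 93.0692367553711), (205.52252197265625, 172.05551147460938), 8.850314140319824) [[419.0, 162.0], [446.0, -8.0], [649.0, 24.0], [622.0, 194.0]]
red 234 [448.  39.  57.] [465. 127.  66.] [456.1  82.5  61.7]
   ((455.96466064453125, 82.82933044433594), (6.897052764892578, 89.93667602539062), 8.955421447753906) [[446.0, 127.0], [460.0, 38.0], [466.0, 39.0], [452.0, 128.0]]
redtop 234 [448.  39.  57.] [465. 127.  66.] [456.1  82.5  61.7]
   ((455.96466064453125, 82.82933044433594), (6.897052764892578, 89.93667602539062), 8.955421447753906) [[446.0, 127.0], [460.0, 38.0], [466.0, 39.0], [452.0, 128.0]]
yel 299 [570.  61.  52.] [589. 173.  96.] [578.9 126.7  77. ]
   ((580.2111206054688, 117.23753356933594), (16.364425659179688, 111.5721664428711), 2.3863632678985596) [[570.0, 173.0], [574.0, 61.0], [591.0, 62.0], [586.0, 173.0]]
tab 126 [570.  92.  78.] [585. 173.  96.] [575.9 157.7  89.1]
   ((580.8226318359375, 132.6495361328125), (13.013775825500488, 80.70635223388672), 7.372392177581787) [[569.0, 172.0]
[... 267 characters left out ...]
 109.0]]
Sred 274 [444.  34.  29.] [462. 124.  65.] [453.   72.8  58.1]
   ((452.90655517578125, 79.1944351196289), (7.826823711395264, 90.92457580566406), 8.22471809387207) [[443.0, 124.0], [456.0, 34.0], [463.0, 35.0], [450.0, 125.0]]
Syel 324 [566.  58.  55.] [591. 172.  96.] [575.9 125.5  74.2]
   ((574.7177124023438, 115.01934814453125), (22.659574508666992, 113.51187896728516), 6.829127311706543) [[557.0, 170.0], [570.0, 57.0], [593.0, 60.0], [579.0, 173.0]]
Stab 119 [567.  88.  75.] [581. 172.  96.] [571.7 153.4  86. ]
   ((575.4295043945312, 129.93753051757812), (13.213113784790039, 83.77120208740234), 2.6151301860809326) [[567.0, 171.0], [571.0, 88.0], [584.0, 88.0], [580.0, 172.0]]
```

View pics/c1.png

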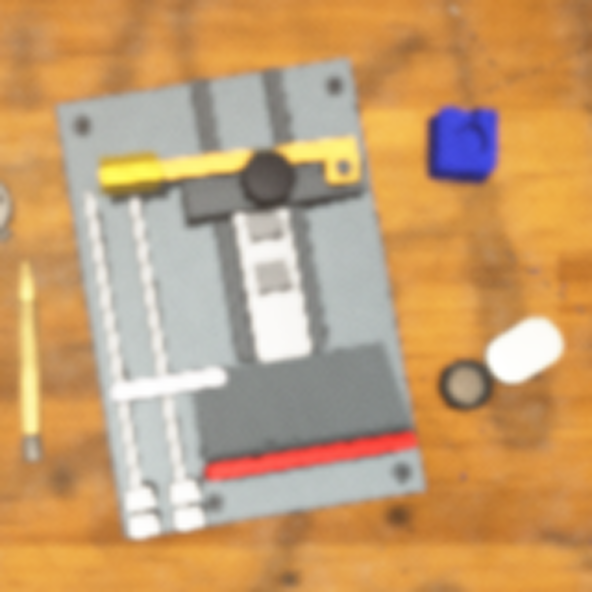

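View pics/c2.png

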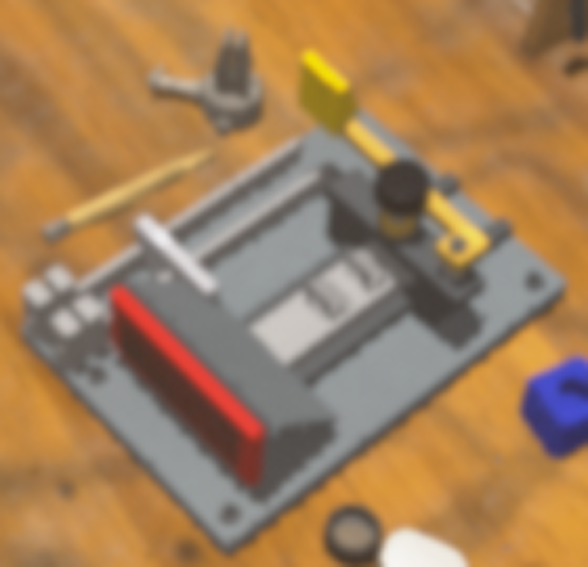

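The scene crop shows the yellow tab at the back left, its face looking toward the robot, and the red pad in front at crop (190,390). The top crop has the plate corners at (425,490), (350,60), (57,105) and (130,540), and the knob at (268,178).

```bash
cat >> h.py <<'E'
def ray(n,px,z):
    c=r.camera_params(n);K=np.array([[c['fx'],0,c['cx']],[0,c['fy'],c['cy']],[0,0,1]]);T=np.array(c['pose'])
    q=cv2.undistortPoints(np.array(px,float).reshape(-1,1,2),K,np.array(c['dist_coeffs'])).reshape(-1,2)
    d=np.c_[q,np.ones(len(q))]@T[:3,:3].T
    return (T[:3,3]+d*((z-T[2,3])/d[:,2])[:,None])
def shift(target,yaw=None):
    from scipy.spatial.transform import Rotation as R
    s=r.sense();M=R.from_euler('xyz',s['tcp_rot'],degrees=True)
    out=M.inv().apply(np.array(target)-s['tool_pos']).round(1)
    rv=None if yaw is None else (M.inv()*R.from_euler('xyz',[180,0,yaw],degrees=True)).as_rotvec().round(3)
    return out,rv
E
python3 - <<'E'
from h import *
C=np.array([(425,490),(350,60),(57,105),(130,540)])/3.7+[300,150]-.4
w=ray('top',C,12)[:,:2];J=np.array([(-100,-55),(105,-55),(105,85),(-100,85)])
a=J-J.mean(0);b=w-w.mean(0)
th=np.arctan2((a[:,0]*b[:,1]-a[:,1]*b[:,0]).sum(),(a*b).sum());Rm=np.array([[np.cos(th),-np.sin(th)],[np.sin(th),np.cos(th)]])
o=w.mean(0)-Rm@J.mean(0);print('origin',o,np.degrees(th),(w-(J@Rm.T+o)).round(1).tolist())
j=lambda P:((np.asarray(P)[:,:2]-o)@Rm).round(1).tolist()
t=lambda pts:np.array(pts)/3.7+[300,150]-.4
print('knob',j(ray('top',t([(268,178)]),82)))
print('pad top front edge',j(ray('top',t([(207,480),(416,445)]),62)))
print('tab top',j(ray('top',t([(99,160),(163,155),(99,186),(163,184)]),94)), j(ray('top',t([(102,192),(160,188)]),60)))
s=lambda pts:np.array(pts)/4.2+[280,210]-.4
print('S tab top',j(ray('scene',s([(303,55),(352,97)]),94)),'knob',j(ray('scene',s([(403,175)]),82)),'padtopfront',j(ray('scene',s([(113,292),(255,440)]),62)))
O=np.append(o,0)
for n,p in (('tabpre',(5,60,230)),('tablow',(5,60,72))):
    print(n,o+Rm@p[:2],shift([*(o+Rm@p[:2]),p[2]],np.degrees(th)))
E
```

```text
origin [530.60785526  93.42958445] 8.948149183470948 [[1.0, 1.8], [-1.4, 0.7], [-0.1, -0.9], [0.6, -1.6]]
knob [[44.3, 1.3]]
pad top front edge [[-78.7, 47.2], [-78.2, -44.6]]
tab top [[61.6, 71.9], [59.3, 44.8], [50.6, 73.7], [47.1, 46.9]] [[53.3, 71.7], [50.9, 46.2]]
S tab top [[50.0, 70.8], [49.7, 39.3]] knob [[43.9, 0.6]] padtopfront [[-80.0, 43.9], [-81.7, -46.5]]
tabpre [526.21456826 153.47705758] (array([ 547.4, -573.7,    1.4]), array([-0.002, -0.   ,  0.175]))
tablow [526.21456826 153.47705758] (array([ 547.4, -573.4,  159.4]), array([-0.002, -0.   ,  0.175]))
```

Emit:
jog_arm(
  rows=[
    [[35,-37,0],[0,0,0]],
    [[70,-74,0],[0,0,0.03]],
    [[105,-110,0],[0,0,0.06]],
    [[140,-147,0],[0,0,0.09]],
    [[174,-183,0],[0,0,0.12]],
    [[208,-218,0],[0,0,0.15]],
    [[242,-253,0],[0,0,0.175]],
    [[276,-288,0],[0,0,0.175]],
    [[310,-324,0],[0,0,0.175]],
    [[344,-360,0],[0,0,0.175]],
  ],
  grip=0,
  force=40,
)

```text
time: 1.1
tool_pos: [403.5, -113.3, 231.2]
tcp_rot: [180.0, -0.0, 8.9]
ft_force: [0.5, -0.5, 0.8]
finger_gap: 0.1
grip_force: 0.0
```

```bash
cat >> h.py <<'E'
o=np.array([530.5,93.4]);th=np.radians(8.95);Rm=np.array([[np.cos(th),-np.sin(th)],[np.sin(th),np.cos(th)]])
def st(*p):
    s=r.sense();print('t',round(s['time'],2),'jig',(Rm.T@(np.array(s['tool_pos'][:2])-o)).round(1),'z',round(s['tool_pos'][2],1),'rot',np.round(s['tcp_rot'],1),'F',np.round(s['ft_force'],1),'gap',round(s['finger_gap'],1))
    for q in p: print(q,shift([*(o+Rm@np.array(q[:2])),q[2]],8.95))
E
python3 -c "
from h import *
st((5,60,230),(5,60,73))"
```

```text
t 1.1 jig [-157.6 -184.4] z 231.2 rot [180.   -0.    8.9] F [ 0.5 -0.5  0.8] gap 0.1
(5, 60, 230) (array([ 162.4, -244.5,    1.2]), array([ 0.   , -0.   , -0.001]))
(5, 60, 73) (array([ 162.4, -244.5,  158.2]), array([ 0.   , -0.   , -0.001]))
```

Emit:
jog_arm(
  rows=[
    [[25,-38,0],[0,0,0]],
    [[50,-75,0],[0,0,0]],
    [[75,-113,0],[0,0,0]],
    [[100,-150,0],[0,0,0]],
    [[122,-184,0],[0,0,0]],
    [[144,-216,0],[0,0,0]],
    [[162,-244,0],[0,0,0]],
    [[162,-244,40],[0,0,0]],
    [[162,-244,80],[0,0,0]],
    [[162,-244,80],[0,0,0]],
  ],
)

```text
time: 2.1
tool_pos: [520.8, 150.4, 144.4]
tcp_rot: [180.0, 0.7, 9.0]
ft_force: [-1.3, -0.6, -0.5]
finger_gap: -0.1
grip_force: 0.0
```

Emit:
jog_arm(
  rows=[
    [[0,0,30],[0,0,0]],
    [[0,0,55],[0,0,0]],
    [[0,0,75],[0,0,0]],
    [[0,0,77],[0,0,0]],
    [[0,0,77],[0,0,0]],
  ],
)

```text
time: 2.6
tool_pos: [525.9, 150.8, 75.6]
tcp_rot: [-180.0, -0.0, 8.9]
ft_force: [0.7, 0.9, 0.8]
finger_gap: -0.0
grip_force: 0.0
```

```bash
python3 -c "
from h import *
st()
p,_=cloud('scene');cv2.imwrite('pics/s1.png',cv2.resize(p[170:345,270:440],None,fx=3.4,fy=3.4,interpolation=cv2.INTER_CUBIC))"
```

```text
t 2.6 jig [ 4.4 57.4] z 75.6 rot [-180.    -0.     8.9] F [0.7 0.9 0.8] gap -0.0
```

View pics/s1.png

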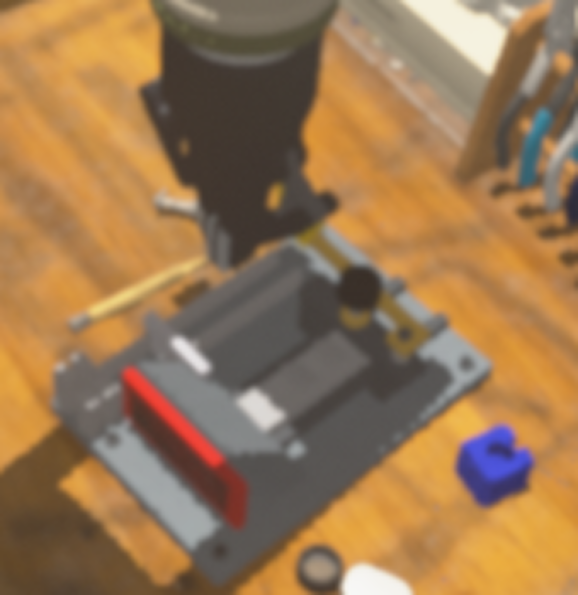

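The fingertips stand in front of the tab, at about (225,250). A gripper knuckle shows at (310,200), so I'll check its height against the knob.

```bash
python3 -c "
from h import *
p,W=cloud('scene');J=(W[...,:2]-o)@Rm;Z=W[...,2]
for v,u in [(170+int(y/3.4),270+int(x/3.4)) for x,y in [(325,200),(305,185),(300,215),(285,230),(235,250),(300,150)]]:
  print(u,v,J[v,u].round(0),Z[v,u].round(0))
for a in range(-10,45,8):
  m=(J[...,0]>-30)&(J[...,0]<35)&(J[...,1]>a)&(J[...,1]<=a+8)&(Z>66)
  if m.sum(): print(a,m.sum(),np.sort(Z[m])[:4].round(0),J[m][np.argmin(Z[m])].round(0))
"
```

```text
365 228 [9. 2.] 169.0
359 224 [ 3. 10.] 176.0
358 233 [-6.  1.] 169.0
353 237 [-8. 10.] 153.0
339 243 [-4. 46.] 100.0
358 214 [ 8. 19.] 189.0
-10 2854 [70. 71. 71. 72.] [33. -3.]
-2 191 [69. 71. 72. 73.] [32. -2.]
6 135 [143. 144. 146. 147.] [-8. 11.]
14 1726 [131. 132. 136. 136.] [-7. 21.]
22 1112 [121. 124. 126. 126.] [-8. 30.]
30 533 [123. 125. 125. 126.] [-9. 31.]
38 365 [84. 85. 87. 88.] [11. 45.]
```

Emit:
jog_arm(
  rows=[
    [[12,-1,0],[0,0,0]],
    [[24,-1,0],[0,0,0]],
    [[32,-1,0],[0,0,0]],
    [[38,-1,0],[0,0,0]],
    [[44,-1,0],[0,0,0]],
    [[50,-1,0],[0,0,0]],
    [[56,-1,0],[0,0,0]],
    [[61,-1,0],[0,0,0]],
    [[65,-1,0],[0,0,0]],
    [[65,-1,0],[0,0,0]],
  ],
)

```text
time: 3.7
tool_pos: [590.1, 162.1, 74.3]
tcp_rot: [-180.0, -0.0, 8.9]
ft_force: [-0.5, 0.6, 0.4]
finger_gap: 0.1
grip_force: 0.0
```

Emit:
jog_arm(
  rows=[
    [[-10,0,0],[0,0,0]],
    [[-30,0,0],[0,0,0]],
    [[-60,0,0],[0,0,0]],
    [[-60,0,-40],[0,0,0]],
    [[-90,0,-75],[0,0,0]],
    [[-125,20,-75],[0,0,0]],
    [[-160,40,-75],[0,0,0]],
    [[-185,59,-75],[0,0,0]],
    [[-185,59,-75],[0,0,0]],
  ],
)

```text
time: 4.6
tool_pos: [413.0, 73.3, 148.5]
tcp_rot: [180.0, 0.1, 8.8]
ft_force: [0.7, -0.8, 0.1]
finger_gap: 0.2
grip_force: 0.0
```

```bash
python3 -c "
from h import *
st((-112,0,42))
p,W=cloud('top');cv2.imwrite('pics/t2.png',cv2.resize(p[150:310,300:460],None,fx=3.7,fy=3.7,interpolation=cv2.INTER_CUBIC))
for n in('top','scene'):
  if n=='scene': p,W=cloud(n)
  J=(W[...,:2]-o)@Rm;Z=W[...,2];h=cv2.cvtColor(p,cv2.COLOR_BGR2HSV)
  near=(abs(J[...,0]-45)<9)&(abs(J[...,1])<10)&(Z>56)&(h[...,2]<70)
  print(n,'knob z',np.nanpercentile(Z[near],[20,50,80,95]).round(1))
"
```

```text
t 4.6 jig [-119.2   -1.6] z 148.5 rot [1.8e+02 1.0e-01 8.8e+00] F [ 0.7 -0.8  0.1] gap 0.2
(-112, 0, 42) (array([  7.4,  -1.7, 106.5]), array([ 0.001,  0.001, -0.002]))
top knob z nan
scene knob z [60.2 60.2 60.2 60.2]
  return np.nanmean(a, axis, out=out, keepdims=keepdims)
```

View pics/t2.png

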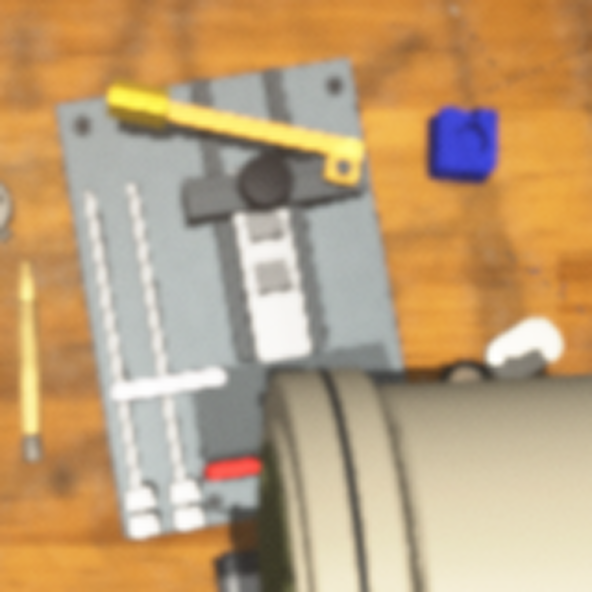

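The arm has swung by about 0.38 rad, with the tab at (138,103), and it is clear of the knob at (265,180). Now down in front of the pad.

Emit:
jog_arm(
  rows=[
    [[0,-2,35],[0,0,0]],
    [[0,-2,70],[0,0,0]],
    [[0,-2,95],[0,0,0]],
    [[0,-2,107],[0,0,0]],
    [[0,-2,107],[0,0,0]],
    [[0,-2,107],[0,0,0]],
  ],
)

```text
time: 5.3
tool_pos: [416.5, 77.3, 43.2]
tcp_rot: [180.0, -0.0, 8.9]
ft_force: [0.5, -0.2, 1.4]
finger_gap: -0.2
grip_force: 0.0
```

```bash
python3 -c "
from h import *
st((-95,0,42))
p,W=cloud('scene');J=(W[...,:2]-o)@Rm;Z=W[...,2];h=cv2.cvtColor(p,cv2.COLOR_BGR2HSV)
m=(abs(J[...,0]-45)<14)&(abs(J[...,1])<12)&(Z>55)
print('knob',m.sum(),np.percentile(Z[m],[50,80,95]).round(1))
W0=np.load('scene0.npy');J=(W0[...,:2]-o)@Rm;m=(abs(J[...,0]-45)<14)&(abs(J[...,1])<12)&(W0[...,2]>55)
print('before',m.sum(),np.percentile(W0[...,2][m],[50,80,95]).round(1))
cv2.imwrite('pics/s3.png',cv2.resize(p[200:345,270:440],None,fx=3.5,fy=3.5,interpolation=cv2.INTER_CUBIC))
"
```

```text
t 5.3 jig [-115.2    1.8] z 43.2 rot [180.   -0.    8.9] F [ 0.5 -0.2  1.4] gap -0.2
(-95, 0, 42) (array([20.2,  1.8,  1.2]), array([ 0.   , -0.001, -0.   ]))
knob 143 [68.8 69.9 71.1]
before 170 [80.4 81.8 82.8]
```

View pics/s3.png

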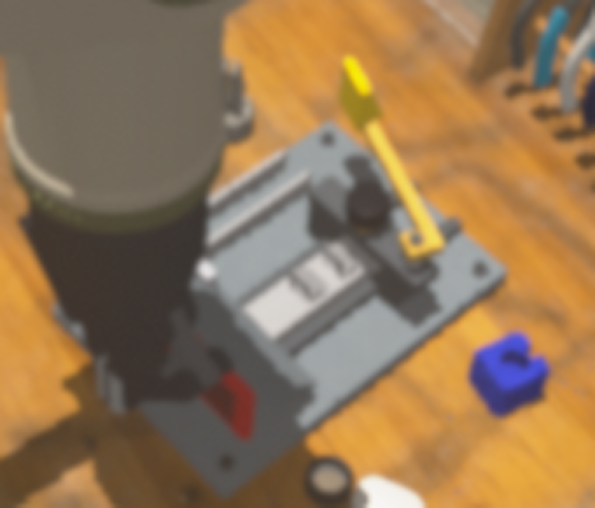

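The pin is down: the knob, seen at (368,205), dropped by 12 mm. The fingers stand in front of the pad at (235,400). Now I approach to find contact.

Emit:
jog_arm(
  rows=[
    [[8,2,1],[0,0,0]],
    [[15,2,1],[0,0,0]],
    [[20,2,1],[0,0,0]],
    [[22,2,1],[0,0,0]],
    [[22,2,1],[0,0,0]],
  ],
)

```text
time: 5.85
tool_pos: [438.1, 78.5, 41.4]
tcp_rot: [-180.0, -0.0, 8.9]
ft_force: [0.2, -0.5, 0.7]
finger_gap: -0.3
grip_force: 0.0
```

Emit:
jog_arm(
  rows=[
    [[1,0,0],[0,0,0]],
    [[2,0,0],[0,0,0]],
    [[2,0,0],[0,0,0]],
  ],
)

```text
time: 6.15
tool_pos: [439.6, 78.8, 41.3]
tcp_rot: [-180.0, 0.0, 8.9]
ft_force: [0.3, -0.4, 1.2]
finger_gap: 0.0
grip_force: 0.0
```

Emit:
jog_arm(
  rows=[
    [[1,0,0],[0,0,0]],
    [[2,0,0],[0,0,0]],
    [[2,0,0],[0,0,0]],
  ],
)

```text
time: 6.45
tool_pos: [441.1, 79.0, 41.1]
tcp_rot: [-180.0, 0.1, 8.9]
ft_force: [-4.3, -0.2, 2.7]
finger_gap: 0.1
grip_force: 2.2
```

Emit:
jog_arm(
  rows=[
    [[1,0,0],[0,0,0]],
    [[2,0,0],[0,0,0]],
    [[2,0,0],[0,0,0]],
  ],
)

```text
time: 6.75
tool_pos: [443.5, 79.4, 41.1]
tcp_rot: [-180.0, 0.0, 8.9]
ft_force: [-5.0, -1.1, 2.2]
finger_gap: -0.2
grip_force: 2.2
```

Contact came at world x ≈ 440, so travel is now about 3 mm. Pushing 30 mm further brings it to about 33 mm.

Emit:
jog_arm(
  rows=[
    [[4,0,0],[0,0,0]],
    [[8,0,0],[0,0,0]],
    [[12,0,0],[0,0,0]],
    [[16,0,0],[0,0,0]],
    [[20,0,0],[0,0,0]],
    [[24,0,0],[0,0,0]],
    [[27,0,0],[0,0,0]],
    [[29,0,0],[0,0,0]],
    [[30,0,0],[0,0,0]],
    [[30,0,0],[0,0,0]],
  ],
)

```text
time: 7.75
tool_pos: [472.1, 83.9, 40.7]
tcp_rot: [-180.0, 0.2, 8.9]
ft_force: [-7.8, -2.0, 3.4]
finger_gap: 0.2
grip_force: 4.1
```

```bash
python3 -c "
from h import *
st()
p,W=cloud('scene');J=(W[...,:2]-o)@Rm;Z=W[...,2]
m=(abs(J[...,0]-45)<14)&(abs(J[...,1])<12)&(Z>55)
print('knob',m.sum(),np.percentile(Z[m],[50,80,95]).round(1))"
```

```text
t 7.75 jig [-59.1  -0.3] z 40.7 rot [-180.     0.2    8.9] F [-7.8 -2.   3.4] gap 0.2
knob 148 [69.7 70.8 72.4]
```

Travel is about 32 mm and the pin is just starting up the second tooth, so I let go.

Emit:
jog_arm(
  rows=[
    [[-5,0,0],[0,0,0]],
    [[-15,0,0],[0,0,0]],
    [[-35,0,0],[0,0,0]],
    [[-65,0,0],[0,0,0]],
    [[-65,0,-30],[0,0,0]],
    [[-75,0,-70],[0,0,0]],
    [[-95,0,-110],[0,0,0]],
    [[-95,0,-110],[0,0,0]],
    [[-95,0,-110],[0,0,0]],
    [[-95,0,-110],[0,0,0]],
  ],
)

```text
time: 8.8
tool_pos: [379.2, 69.3, 150.5]
tcp_rot: [-180.0, 0.0, 8.9]
ft_force: [0.3, 1.3, -0.6]
finger_gap: -0.0
grip_force: 0.0
```

```bash
python3 -c "
from h import *
st()
p,W=cloud('scene');J=(W[...,:2]-o)@Rm;Z=W[...,2]
m=(abs(J[...,0]-45)<14)&(abs(J[...,1])<12)&(Z>55)
print('knob',m.sum(),np.percentile(Z[m],[50,80,95]).round(1))
for q,w in (('scene0',None),('now',(p,W))):
  a,b=w or (cv2.imread('pics/scene0.png'),np.load('scene0.npy'))
  h=cv2.cvtColor(a,cv2.COLOR_BGR2HSV).astype(int);j=(b[...,:2]-o)@Rm
  m=((h[...,0]<6)|(h[...,0]>174))&(h[...,1]>150)&(b[...,2]>30)&(abs(j[...,0]+50)<50)&(j[...,1]<-15)&(j[...,1]>-50);print(q,m.sum(),np.median(j[m],0))
cv2.imwrite('pics/s4.png',cv2.resize(p[200:345,270:440],None,fx=3.5,fy=3.5,interpolation=cv2.INTER_CUBIC))"
```

```text
t 8.8 jig [-153.2   -0.3] z 150.5 rot [-180.     0.     8.9] F [ 0.3  1.3 -0.6] gap -0.0
knob 145 [68.6 70.  70.8]
scene0 122 [-80.72025144 -37.43450099]
now 122 [-54.9180662  -37.09995216]
```

View pics/s4.png

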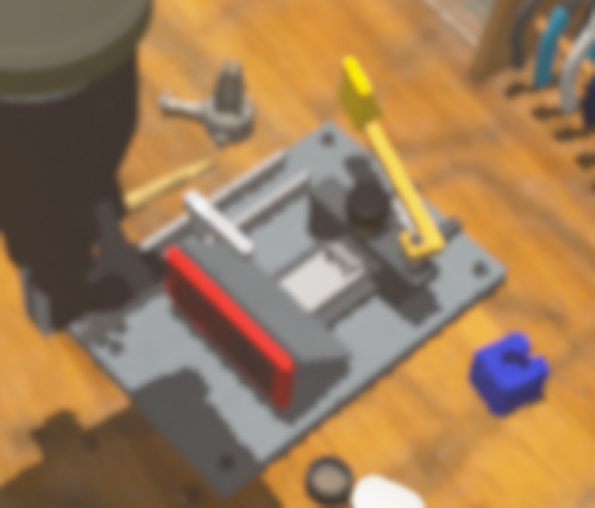

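The pad, at (230,325), rests 25.8 mm back. The pin is down, the arm is clear, and the loose things are where they were.

```bash
python3 -c "
from bench import r
print(r.hand_in())"
```

```text
the job is handed in; nothing more can be done
None
```

The length stop is set to the middle notch: the camera shows the pad resting 25.8 mm back with the pin down and the park arm clear. I handed the job in about 9 s into the 42 s allowed; no verdict came back.

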